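# Fit the sprung guide roller into its yoke

## Task

Take the guide roller from its wooden cradle and fit it into the metal yoke: press its sprung brass pin into the groove of the taller upright until the steel stub at the other end clears the lower upright, lower the roller, and ease it back so that the pin sits in the pocket at the foot of the groove and the stub in the pocket of the lower upright. Never push the roller against the stand with more than 18 N, leave it released and at rest, and do not disturb the other things on the bench.

Things in the scene. Friction and masses are not known exactly. Their poses are not given: they have to be found in the camera images.
- roller_center (a point): Centre of the loose roller (110 g): a level cylinder 68 mm long, 24 mm thick, black sleeve, axis 40 mm above the bench in its cradle. Its y axis runs along it to the end with red band and sprung brass pin. At the -y end a fixed steel stub stands out 6 mm (tip 40 mm from here). Pin and stub lie on the axis, 8 mm thick, tips chamfered; the pin is slippery. Grip it within 20 mm of its centre.
- pin_tip (a point): Tip of the sprung brass pin, on the roller's axis: 56 mm from the roller's centre when free (22 mm out of the barrel), 41 mm when pushed in by its full 15 mm, where it stops hard; 54 mm once properly seated. It needs 2.4 N to start moving and 0.6 N more for each mm (11.4 N at the stop).
- stand: Fixed stand; grey foot plate 64 x 148 mm, origin at its underside's centre on the bench, z up, y along the seated roller. On it is clamped an aluminium yoke with two uprights centred in x, joined by a bar 28 mm wide, top 14 mm up. The yoke is clamped up to 10 mm off the middle along y, either way, NOT reported; y values given for the yoke all shift with it.
- tall_upright (a point): Stand's nominal (unshifted) y = +46, z = 50 mm. Taller upright, 34 mm wide: top 86 mm up, inner face at yoke y = +42 mm; in it an upright groove open at the top, 19 mm wide at the face, 11 mm at its floor (y = +46). At its foot, 46 to 56 mm up, the floor drops into a pocket (floor y = +50); the pin rests on the pocket's underside with the axis 50 mm up.
- low_upright (a point): Stand's nominal y = -38, z = 50 mm. Lower upright, 19 mm wide: top 60 mm up, inner face at yoke y = -38 mm with a blind pocket 8 mm deep, 11 mm wide, 44 to 56 mm up, under a 4 mm lip. With the pin on the groove's floor the stub clears it from roller centre y = +2 (pin in 12 mm); pin bottoms at +5. Seated: barrel end on this face, centre y = -4, axis 48.5 to 50 mm up.
- cradle: Fixed dark wooden cradle 44 x 80 mm, origin at its underside's centre, y along the roller (to its pin). Two V posts, about 40 mm high, carry the barrel 26 to 32 mm either side of its middle; between them only the 6 mm base plate lies below the barrel.
- glue_center (a point): Bystander: loose upright glue stick, 28 mm wide, 92 mm tall; its centre.
- bottle_center (a point): Bystander: loose upright white squeeze bottle, 37 mm wide, 88 mm tall; its centre.
- bur_center (a point): Bystander: loose orange bur stand, 54 x 68 x 62 mm; a point 15 mm up in its block.
Mind the look-alikes: they are no part of the job. There is more than one size of the part that bears roller_center; the job needs the middle-sized.

How it is judged:
By the outcome, as a careful person would: the job done as asked, in the order asked, and still so for the second after the job is handed in, with the robot touching nothing.
It also fails if it takes over 51 s, if anything falls off the work surface, if the arm or the gripper's body presses on something with over 40 N, if the wrist force passes 120 N, or if a joint passes its speed limit or range.

## Robot

A 6-joint arm with a two-finger parallel gripper is mounted at the origin on a cart in front of the work surface, level with it; the furniture and walls round the work are solid. World frame = base frame: x ahead of the robot, y to its left, z up, the work surface at z = 0. Lengths are in m, angles in rad, forces in N, time in s.
With the tool pointing down it reaches from about 0.35 to 0.975 m from the base axis. Payload 7.1 kg.
Tool frame: the origin (TCP) lies where the fingers leave the gripper's body, on its centre line; the fingertips stand 80 mm ahead of it and the grasp point (between the pads) lies 61 mm ahead of it; z points along the fingers, y is the line along which they close (so a half turn about z gives the same grasp; the last joint's range is limited). The gripper opens to 88 mm and grips with 3 to 60 N. Pads are 20 mm wide; open, the fingers measure 115 mm over their backs; the gripper's body (75 mm by 178 mm) begins 61 mm behind the grasp point.
Start: joints at [-1.175, 0.423, 1.63, -0, 1.089, -0.019], TCP at [0.252, -0.572, 0.303] pointing down, gripper open.
Joint ranges: [-3, 3], [-0.9, 2.11], [0.09, 2.58], [-1.31, 4.45], [0.11, 2.69], [-2.54, 2.54]. Speed limits (rad/s): [2.39, 2.39, 3.01, 3.14, 3.14, 3.14].

## Interface

Orientations are given as [roll, pitch, yaw] about the fixed x, y, z axes, in that order (R = Rz(yaw) Ry(pitch) Rx(roll)).
In Python, from workcell import env gives the robot as it stands.
- The arm moves only by the shell command python3 -m jog 'ROWS'. ROWS is JSON, a list of rows, each an object with "travel": the shift along the tool's x, y, z in mm, a list of three; "yaw": the turn about the tool's z in rad; "gripper": the closure, from 0 (fully open) to 1 (shut). In form: [{"travel": [x, y, z], "yaw": yaw, "gripper": gripper}, ...]. A call has 1 to 8 rows; each row is the pose to reach, as a shift and turn from the pose commanded when the call began, along the tool's axes at that moment; what a row does not reach only later rows make up. A row lasts 1/10 s, in which the tool goes at most 50 mm and 8.59 degrees, less where a joint would pass 70% of its speed; a pose out of reach is approached as far as the arm can. A call with a gripper value outside its range is refused whole. The fingers move at their own pace and stop on an object; the grip force is fixed at half the most. Time passes only in rows, so rows that repeat a pose let the fingers close. It gives the time, the measured TCP pose, the force, the opening and the grip force at its end, in the units of the state.
- env.get_obs(): the state, without advancing time (a new reading comes with each control period).
- env.grab_frame(name): name is "scene" or "top" or "wrist"; returns the picture (400x640x3 uint8, red, green, blue); there is no depth.
- env.calibration(name): a dict with "fx", "fy", "cx", "cy" (pixels), "camera_from_world" (4x4, takes a point from world to camera coordinates); the wrist camera has in their place "hand_eye" (4x4, takes a point from camera to tool coordinates, whose origin is the TCP and whose axes are the flange's). Camera axes: x right, y up, looking along -z (the intrinsics and any distortion apply to the point x, -y, -z); pixel columns grow to the right and rows downward; lengths in m; the calibration is good to about 2 mm. A picture is of the moment at which its call begins: read the wrist's pose just before it. calibration takes no time and is no camera call.
- env.close_job(): hands the job in; it is judged then, once.
The state is a dict: "time": time; "qpos": joint angles; "dq": joint speeds; "tau": joint torques, N m; "ee_pos": TCP position; "eef_rot": TCP orientation; "wrist_force": force on the tool from outside, world axes, zero at the start; "torque": the same for the moment, N m; "gripper_width": finger opening in m; "gripper_force": force on a finger pad.
Only numpy, scipy, OpenCV 4.12 (cv2) and the standard library are available. Lean on these libraries where they do the work, as an engineer would, in place of code of your own. Each camera call takes 0.05 s, during which the arm holds its last target. There are 200 camera calls.

## Working session

There is one attempt and no reset: what is moved stays moved. The work goes in short steps, Python scripts to look and compute and a shell command to move; the robot and the scene stay as the last step left them, time stands still between calls to the robot, and variables do not carry over. Pictures are saved under pics/ and viewed, at most 11 in all, crops included, and the job is handed in when it is done.

```bash
ls; mkdir -p pics; cat > h.py <<'E'
import numpy as np, cv2
from workcell import env
def save(n,f): cv2.imwrite(f'pics/{f}.png',env.grab_frame(n)[:,:,::-1])
E
python3 - <<'E'
from h import *
o=env.get_obs(); print(o)
for n in ('scene','top','wrist'):
    save(n,n+'0'); print(n,env.calibration(n))
E
```

```text
pics
{'time': 0.0, 'qpos': array([-1.17498414e+00,  4.23837578e-01,  1.63066372e+00,  5.23334922e-06,
        1.08858825e+00, -1.89856416e-02]), 'dq': array([ 9.40453503e-05, -2.01494343e-03, -1.00069431e-03,  1.20332444e-03,
        1.33587828e-03, -3.79796792e-04]), 'tau': array([ 1.09243166e-05, -5.44625652e+01, -2.73665339e+01,  6.44508144e-02,
        2.28494470e-02, -1.13855617e-04]), 'ee_pos': array([ 0.25174881, -0.57159657,  0.30191396]), 'eef_rot': array([-3.14009611e+00, -3.30499920e-05,  4.14795370e-01]), 'wrist_force': array([-0.4657954 ,  0.05024279, -0.10816549]), 'torque': array([-0.03827683,  0.0088531 , -0.0585913 ]), 'gripper_force': 0.0, 'gripper_width': 0.08754415466118128}
scene {'fx': 366.8319966219782, 'fy': 366.8319966219782, 'cx': 322.6890619432799, 'cy': 199.37213088632384, 'camera_from_world': array([[-0.82238667, -0.5688078 , -0.01174131,  0.50033772],
       [ 0.41834151, -0.61857038,  0.6651023 , -0.31205832],
       [-0.3855782 ,  0.54205939,  0.74665994, -0.65576491],
       [ 0.        ,  0.        ,  0.        ,  1.        ]])}
top {'fx': 418.20754519438304, 'fy': 418.20754519438304, 'cx': 315.0275521124784, 'cy': 200.91705939820577, 'camera_from_world': array([[ 0.01527695, -0.99982562, -0.01073967, -0.02905652],
       [ 0.98875976,  0.01350844,  0.14890153, -0.63863626],
       [-0.14873048, -0.01289371,  0.98879371, -1.18493362],
       [ 0.        ,  0.        ,  0.        ,  1.        ]])}
wrist {'fx': 293.10107847787964, 'fy': 293.10107847787964, 'cx': 317.9550889855807, 'cy': 200.29651614724446, 'hand_eye': array([[ 9.26031649e-04,  9.57594350e-01,  2.88118385e-01,
         8.04275822e-02],
       [ 9.99999504e-01, -7.81103676e-04, -6.17977655e-04,
         7.07191265e-04],
       [-3.66721581e-04,  2.88118814e-01, -9.57594598e-01,
        -8.14705120e-02],
       [ 0.00000000e+00,  0.00000000e+00,  0.00000000e+00,
         1.00000000e+00]])}
```

View pics/top0.png

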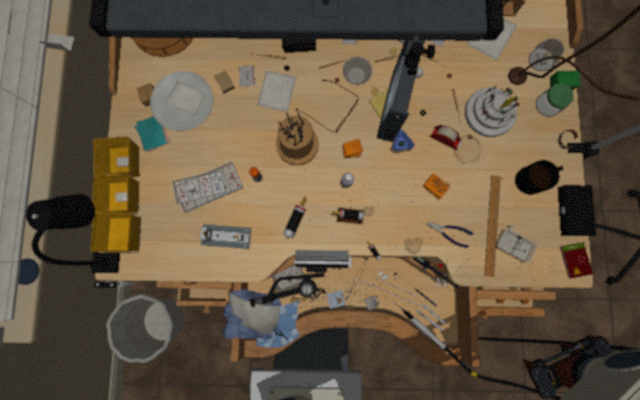

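View pics/scene0.png

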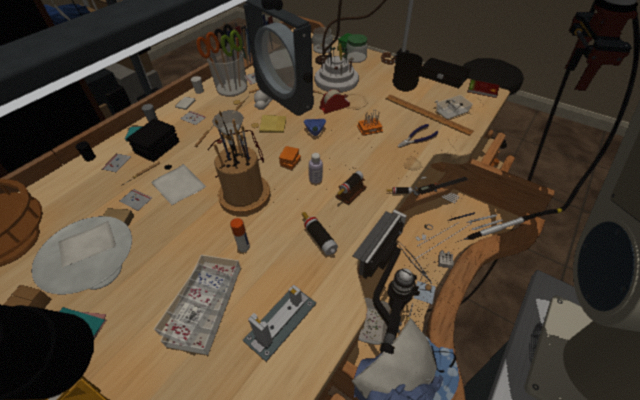

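The top view shows the grey stand at about (227,236), a roller in a dark cradle at (350,215), and a larger loose roller at (296,217). The bur stand is at (437,186), the bottle at (347,180) and the glue stick at (256,173). Next I'll zoom in.

```bash
python3 - <<'E'
import cv2,numpy as np
t=cv2.imread('pics/top0.png');s=cv2.imread('pics/scene0.png')
a=cv2.resize(t[190:260,190:390],(800,280),interpolation=cv2.INTER_CUBIC)
b=cv2.resize(s[165:365,230:430],(600,600),interpolation=cv2.INTER_CUBIC)
cv2.imwrite('pics/c1.png',a);cv2.imwrite('pics/c2.png',b)
E
```

```text
(no output)
```

View pics/c1.png

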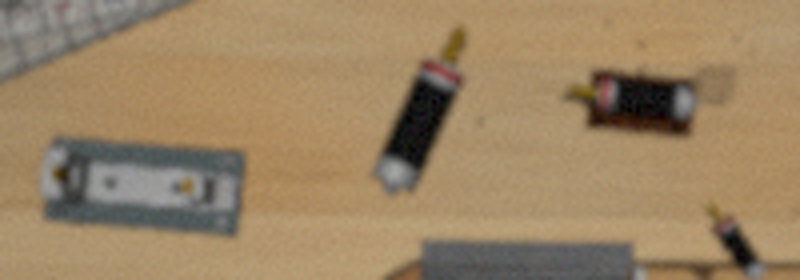

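View pics/c2.png

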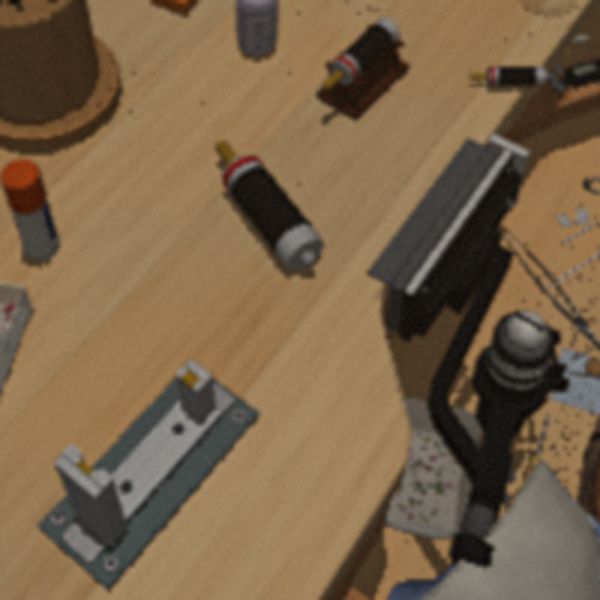

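The crops show three rollers. The small one lies at (735,245) in crop 1 and the large one at (420,125). The middle-sized one sits in the cradle with its barrel centred near (643,98), pin to the left (+y). The stand's tall upright is on the left (+y) and its foot corners are visible.

```bash
cat >> h.py <<'E'
def ray(name,uv,obs=None):
    c=env.calibration(name)
    d=np.array([(uv[0]-c['cx'])/c['fx'],-(uv[1]-c['cy'])/c['fy'],-1.])
    if 'hand_eye' in c:
        from scipy.spatial.transform import Rotation as R
        T=np.eye(4);T[:3,:3]=R.from_euler('xyz',obs['eef_rot']).as_matrix();T[:3,3]=obs['ee_pos'];M=T@c['hand_eye']
    else: M=np.linalg.inv(c['camera_from_world'])
    return M[:3,3],M[:3,:3]@d
def onz(name,uv,z,obs=None):
    p,d=ray(name,uv,obs); return p+d*(z-p[2])/d[2]
def tool(dw,obs):  # world shift (m) -> tool mm
    from scipy.spatial.transform import Rotation as R
    return R.from_euler('xyz',obs['eef_rot']).as_matrix().T@np.array(dw)*1000
E
python3 - <<'E'
from h import *
np.set_printoptions(precision=4,suppress=True)
f=lambda u,v:(190+u/4-.4,190+v/4-.4)
a=onz('top',f(595,92),.045);b=onz('top',f(692,101),.045);print('roller',a,b,(a+b)/2,np.linalg.norm(a-b), 'yaw',np.arctan2(-(a-b)[0],(a-b)[1]))
c=[onz('top',f(*p),.008) for p in((55,138),(243,152),(237,235),(45,218))]
c=np.array(c);print(c,c.mean(0)); d=c[0]+c[3]-c[1]-c[2];print(np.arctan2(-d[0],d[1]),np.linalg.norm(c[0]-c[1]),np.linalg.norm(c[0]-c[3]))
for n,p in(('bottle',(347,180)),('glue',(256,173))): print(n,onz('top',p,.088))
o=env.get_obs(); m=(a+b)/2; print(tool(np.array([m[0],m[1],.25])-o['ee_pos'],o),tool(np.array([m[0]-.06,m[1],.25])-o['ee_pos'],o))
E
```

```text
roller [ 0.6056 -0.0889  0.045 ] [ 0.5999 -0.16    0.045 ] [ 0.6028 -0.1245  0.045 ] 0.07140851076843682 yaw -0.07931032792490962
[[0.5694 0.3176 0.008 ]
 [0.5608 0.1747 0.008 ]
 [0.4985 0.1769 0.008 ]
 [0.509  0.3218 0.008 ]] [0.5344 0.2478 0.008 ]
-0.06626204522421504 0.14315033712536468 0.060495383192947866
bottle [ 0.6949 -0.1111  0.088 ]
glue [0.712  0.1511 0.088 ]
[ 501.4873 -267.7692   52.3946] [ 446.5759 -291.9507   52.4239]
```

```bash
python3 -m jog '[{"travel":[50,-27,7],"yaw":-0.14,"gripper":0},{"travel":[97,-52,13],"yaw":-0.28,"gripper":0},{"travel":[144,-77,20],"yaw":-0.42,"gripper":0},{"travel":[190,-102,26],"yaw":-0.56,"gripper":0},{"travel":[235,-126,32],"yaw":-0.7,"gripper":0},{"travel":[280,-150,38],"yaw":-0.84,"gripper":0},{"travel":[325,-174,44],"yaw":-0.98,"gripper":0},{"travel":[370,-198,50],"yaw":-1.077,"gripper":0}]'
python3 - <<'E'
from h import *
o=env.get_obs();print(tool(np.array([.603,-.1245,.235])-o['ee_pos'],o), np.pi/2-.079-o['eef_rot'][2])
E
```

```text
time: 0.95
ee_pos: [0.4977, -0.2575, 0.255]
eef_rot: [-3.142, -0.0, 1.497]
wrist_force: [0.3, -0.2, 0.8]
gripper_width: 0.0875
gripper_force: 0.0
[140.4213391   95.17346759  20.03344038] -0.005147302652082741
```

```bash
python3 -m jog '[{"travel":[40,27,6],"yaw":0.005,"gripper":0},{"travel":[80,54,12],"yaw":0.005,"gripper":0},{"travel":[115,78,17],"yaw":0.005,"gripper":0},{"travel":[140,95,20],"yaw":0.005,"gripper":0},{"travel":[140,95,20],"yaw":0.005,"gripper":0},{"travel":[140,95,20],"yaw":0.005,"gripper":0}]'
python3 - <<'E'
from h import *
print(env.get_obs());save('wrist','w1')
E
```

```text
time: 1.55
ee_pos: [0.6024, -0.1267, 0.2348]
eef_rot: [-3.14, 0.0, 1.488]
wrist_force: [-0.8, -0.1, -0.2]
gripper_width: 0.0879
gripper_force: 0.0
{'time': 1.55, 'qpos': array([-2.26543523e-01,  4.91475722e-01,  1.69816623e+00, -2.91980762e-04,
        9.53105321e-01, -1.44046487e-01]), 'dq': array([-0.03083618, -0.01159759,  0.01305521, -0.00197613, -0.00164179,
        0.00074781]), 'tau': array([ 1.41781781e+00, -5.50793731e+01, -2.48836219e+01,  1.44269094e-01,
       -2.64434656e-02,  5.37449133e-02]), 'ee_pos': array([ 0.60242829, -0.12670398,  0.23479046]), 'eef_rot': array([-3.14041583e+00,  6.96224225e-05,  1.48846857e+00]), 'wrist_force': array([-0.80148758, -0.12309004, -0.17427448]), 'torque': array([-0.06522678, -0.04273501,  0.0130443 ]), 'gripper_force': 0.0, 'gripper_width': 0.08789657286825592}
```

View pics/w1.png

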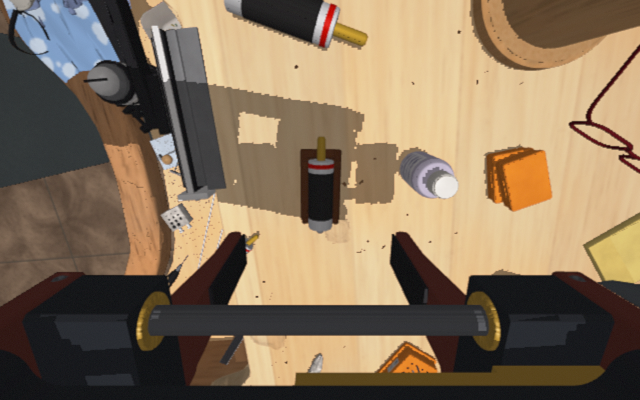

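The wrist view shows the roller's pin tip at (321,137), barrel top at about (321,160) and stub end at (319,230). The open fingers sit on either side of its line.

```bash
python3 - <<'E'
from h import *
np.set_printoptions(precision=4,suppress=True)
o=env.get_obs(); im=cv2.imread('pics/w1.png'); hsv=cv2.cvtColor(im,cv2.COLOR_BGR2HSV)
roi=np.zeros(im.shape[:2],bool);roi[130:235,305:336]=1
red=(((hsv[...,0]<6)|(hsv[...,0]>174))&(hsv[...,1]>150)&(hsv[...,2]>110))&roi
brass=((hsv[...,0]>17)&(hsv[...,0]<32)&(hsv[...,1]>150)&(hsv[...,2]>60))&roi
blk=((im.max(2)<45))&roi; blk[:170]=0;blk[:,:308]=0;blk[:,333:]=0
pts={}
for n,m in(('red',red),('brass',brass),('blk',blk)):
    y,x=np.nonzero(m);print(n,len(x),x.min(),x.max(),y.min(),y.max(),x.mean(),y.mean())
for n,p,z in(('pintip',(321,137),.043),('stubtip',(319,231),.042)):
    print(n,onz('wrist',p,z,o))
y,x=np.nonzero(brass); t=onz('wrist',(x.mean(),y.min()),.042,o)
s=onz('wrist',(319.3,231),.042,o); d=t-s; print(np.linalg.norm(d),'yaw',np.arctan2(-d[0],d[1]),'center',s+d*40/96)
for r in range(165,222,6):
    xs=np.nonzero(im[r,295:345].max(1)<45)[0]+295; print(r,xs.min() if len(xs) else '',xs.max() if len(xs) else '')
E
```

```text
red 64 312 329 165 168 320.5625 166.625
brass 179 317 325 137 159 320.9553072625698 148.68156424581005
blk 1135 308 332 173 220 319.984140969163 196.64581497797357
pintip [ 0.6108 -0.0707  0.043 ]
stubtip [ 0.6014 -0.1634  0.042 ]
0.09310931314042285 yaw -0.09772087071309096 center [ 0.6055 -0.1248  0.042 ]
165  
171  
177 308 333
183 308 333
189 308 333
195 308 333
201 308 332
207 308 332
213 308 332
219 312 328
```

```bash
python3 -m jog '[{"travel":[2,3,45],"yaw":0.014,"gripper":0},{"travel":[2,3,90],"yaw":0.014,"gripper":0},{"travel":[2,3,120],"yaw":0.014,"gripper":0.3},{"travel":[2,3,133.5],"yaw":0.014,"gripper":0.5},{"travel":[2,3,133.5],"yaw":0.014,"gripper":0.5},{"travel":[2,3,133.5],"yaw":0.014,"gripper":1},{"travel":[2,3,133.5],"yaw":0.014,"gripper":1},{"travel":[2,3,133.5],"yaw":0.014,"gripper":1}]'
```

```text
time: 2.4
ee_pos: [0.6067, -0.1258, 0.1036]
eef_rot: [3.139, 0.0, 1.473]
wrist_force: [0.4, -0.3, 0.9]
gripper_width: 0.0432
gripper_force: 0.0
```

```bash
python3 -m jog '[{"travel":[0,0,0],"yaw":0,"gripper":1},{"travel":[0,0,0],"yaw":0,"gripper":1},{"travel":[0,0,0],"yaw":0,"gripper":1},{"travel":[0,0,0],"yaw":0,"gripper":1},{"travel":[0,0,0],"yaw":0,"gripper":1}]'
python3 - <<'E'
from h import *
c=onz
o=env.get_obs();print(o['ee_pos'],o['eef_rot'],o['gripper_width'],o['gripper_force'])
E
```

```text
time: 2.9
ee_pos: [0.6048, -0.1254, 0.1021]
eef_rot: [-3.139, -0.0, 1.473]
wrist_force: [-4.5, -0.0, 6.0]
gripper_width: 0.0234
gripper_force: 30.0
[ 0.60480688 -0.12536701  0.1021452 ] [-3.13930168e+00 -4.23744675e-05  1.47314471e+00] 0.023364954800237217 30.001838207244873
```

```bash
python3 -m jog '[{"travel":[0,0,-20],"yaw":0,"gripper":1},{"travel":[0,0,-60],"yaw":0,"gripper":1},{"travel":[10,-3,-105],"yaw":0,"gripper":1},{"travel":[40,-14,-140],"yaw":-0.03,"gripper":1},{"travel":[80,-27,-165],"yaw":-0.03,"gripper":1},{"travel":[120,-41,-185],"yaw":-0.03,"gripper":1},{"travel":[165,-56,-200],"yaw":-0.03,"gripper":1},{"travel":[210,-72,-208],"yaw":-0.03,"gripper":1}]' && python3 -m jog '[{"travel":[38,-12,0],"yaw":0,"gripper":1},{"travel":[65,-22,0],"yaw":0,"gripper":1},{"travel":[74,-25,0],"yaw":0,"gripper":1},{"travel":[74,-25,0],"yaw":0,"gripper":1},{"travel":[74,-25,0],"yaw":0,"gripper":1},{"travel":[74,-25,0],"yaw":0,"gripper":1}]'
python3 - <<'E'
from h import *
o=env.get_obs();print(o);save('wrist','w2')
E
```

```text
time: 3.7
ee_pos: [0.5544, 0.0921, 0.3116]
eef_rot: [3.139, -0.001, 1.502]
wrist_force: [1.3, -0.1, -0.4]
gripper_width: 0.0232
gripper_force: 30.0
time: 4.3
ee_pos: [0.5351, 0.1648, 0.3097]
eef_rot: [-3.141, 0.0, 1.501]
wrist_force: [0.4, -0.4, -1.7]
gripper_width: 0.0235
gripper_force: 30.0
{'time': 4.3, 'qpos': array([ 2.77705167e-01,  3.19908765e-01,  1.76936631e+00, -3.58920210e-04,
        1.05260044e+00,  3.47240864e-01]), 'dq': array([-2.88871362e-03,  6.97107109e-04, -1.61167836e-03,  1.36147777e-03,
       -4.76999937e-05,  6.77980590e-04]), 'tau': array([ 5.21422047e-01, -4.79619169e+01, -2.70158565e+01,  8.43781256e-02,
       -8.87666421e-03, -7.58297596e-03]), 'ee_pos': array([0.5350947 , 0.16483981, 0.3096754 ]), 'eef_rot': array([-3.14143273e+00,  3.89412543e-04,  1.50143848e+00]), 'wrist_force': array([ 0.44851284, -0.37403807, -1.71745212]), 'torque': array([-0.01429963, -0.06717027,  0.01940158]), 'gripper_force': 29.998686611652374, 'gripper_width': 0.023458319656620596}
```

View pics/w2.png

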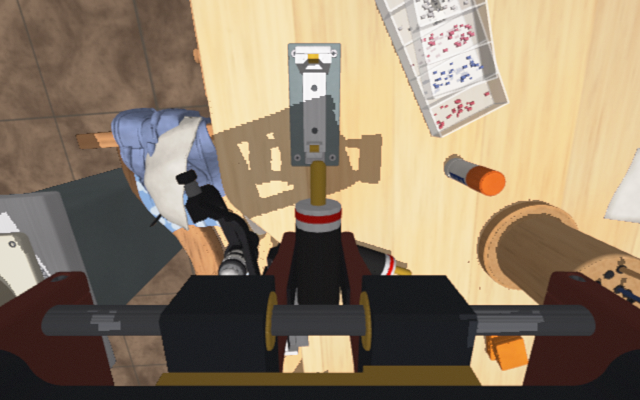

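The stand is at columns 289–341, rows 43–166. The tall upright is at the top around row 50, the low upright near row 150, and the held roller's pin tip at about (318,163).

```bash
python3 - <<'E'
import cv2
t=cv2.imread('pics/w2.png')[38:218,265:365]
t=cv2.rotate(t,cv2.ROTATE_90_COUNTERCLOCKWISE)
cv2.imwrite('pics/c3.png',cv2.resize(t,None,fx=4.4,fy=4.4,interpolation=cv2.INTER_CUBIC))
E
```

```text
(no output)
```

View pics/c3.png

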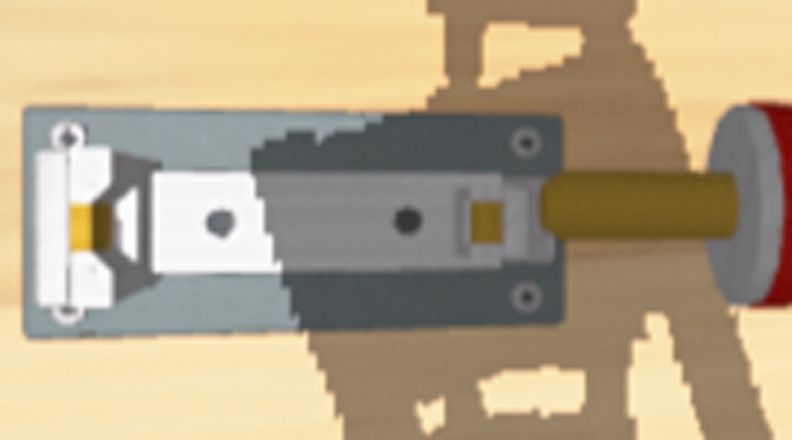

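```bash
python3 - <<'E'
from h import *
np.set_printoptions(precision=4,suppress=True)
o=env.get_obs(); f=lambda c,r:(365-r/4.4-.5,38+c/4.4-.5)
W=lambda c,r,z:onz('wrist',f(c,r),z,o)
for z in(.006,.008,.01):
    P=np.array([W(*p,z) for p in((24,107),(562,118),(562,323),(24,337))]); print(z,np.linalg.norm(P[0]-P[1]),np.linalg.norm(P[0]-P[3]),np.linalg.norm(P[1]-P[2]),P.mean(0))
z=.008;P=np.array([W(*p,z) for p in((24,107),(562,118),(562,323),(24,337))])
d=P[0]+P[3]-P[1]-P[2];yaw=np.arctan2(-d[0],d[1]);c0=P.mean(0);print('yaw',yaw,[np.arctan2(-e[0],e[1]) for e in(P[0]-P[1],P[3]-P[2])])
ey=np.array([-np.sin(yaw),np.cos(yaw),0]);ex=np.array([np.cos(yaw),np.sin(yaw),0])
def st(c,r,z): q=W(c,r,z)-c0; return np.array([q@ex,q@ey])*1000
for n,c,r,z in(('T37',37,228,.086),('T68',68,228,.086),('T112',112,228,.086),('Tl',90,148,.086),('Tr',90,306,.086),('brassT',70,227,.086),('brassTm',90,227,.086),('T155',155,220,.014),('barl',150,172,.014),('barr',150,270,.014),('hole1',220,222,.014),('hole2',407,221,.014),
 ('L455',455,222,.06),('L470',470,222,.06),('L500',500,222,.06),('L525',525,222,.06),('L550',550,222,.06),('Ll',530,178,.06),('Lr',530,262,.06),('screw',67,135,.008),('screw',526,142,.008),('screw',526,297,.008)): print(n,st(c,r,z))
print('pin tip in hand, z axis',o['ee_pos'][2]-.061, W(541,207,o['ee_pos'][2]-.061),'TCP',o['ee_pos'])
E
```

```text
0.006 0.14561253683648812 0.06174290535280961 0.06172131599987857 [0.5378 0.2492 0.006 ]
0.008 0.1448563974305727 0.06142228568099247 0.06140080843764246 [0.5378 0.2492 0.008 ]
0.01 0.1441002580246573 0.061101666009175444 0.06108030087540646 [0.5378 0.2491 0.01  ]
yaw -0.06943113605369534 [np.float64(-0.06950522922966053), np.float64(-0.06935703515361698)]
T37 [-0.3924 54.1653]
T68 [-0.419  48.1698]
T112 [-0.4574 39.5293]
Tl [16.8067 43.8837]
Tr [-17.2506  43.8545]
brassT [-0.2061 47.7806]
brassTm [-0.2226 43.8691]
T155 [ 0.5087 39.4182]
barl [13.4588 40.6741]
barr [-12.9736  40.6521]
hole1 [-0.0822 22.9937]
hole2 [  0.048  -26.8564]
L455 [  0.2923 -36.0109]
L470 [  0.2807 -39.7554]
L500 [  0.2572 -47.3194]
L525 [  0.2374 -53.7005]
L550 [  0.2174 -60.1535]
Ll [ 11.542  -54.9779]
Lr [-10.0467 -54.992 ]
screw [23.4037 62.0322]
screw [ 23.3515 -61.6261]
screw [-22.699  -61.6564]
pin tip in hand, z axis 0.2486987565951197 [0.5401 0.2212 0.2487] TCP [0.5351 0.1648 0.3097]
```

The crop shows the tall upright's inner edge at c≈112, its brass groove liner starting at c≈92, and the low upright's inner edge at c≈470. The bar holes are at c=220 and 407. All of these give a yoke shift of about -2 mm. I'll move above the start pose and check from closer.

```bash
python3 -m jog '[{"travel":[30,-2,40],"yaw":0,"gripper":1},{"travel":[55,-4,75],"yaw":0,"gripper":1},{"travel":[63,-4.3,98],"yaw":0,"gripper":1},{"travel":[64,-4.3,105],"yaw":0,"gripper":1},{"travel":[64,-4.3,105],"yaw":0,"gripper":1},{"travel":[64,-4.3,105],"yaw":0,"gripper":1},{"travel":[64,-4.3,105],"yaw":0,"gripper":1}]'
python3 - <<'E'
from h import *
o=env.get_obs();print(o['ee_pos'],o['eef_rot'],o['wrist_force']);save('wrist','w3')
t=cv2.imread('pics/w3.png')[40:240,220:420]
cv2.imwrite('pics/c4.png',cv2.resize(t,None,fx=3,fy=3,interpolation=cv2.INTER_CUBIC))
E
```

```text
time: 5.05
ee_pos: [0.5357, 0.2297, 0.2064]
eef_rot: [3.139, -0.001, 1.502]
wrist_force: [-0.6, -0.6, -0.9]
gripper_width: 0.0232
gripper_force: 30.0
[0.53574145 0.2297099  0.2063712 ] [ 3.13929752e+00 -1.04614384e-03  1.50173062e+00] [-0.604994   -0.58570453 -0.85582942]
```

View pics/c4.png

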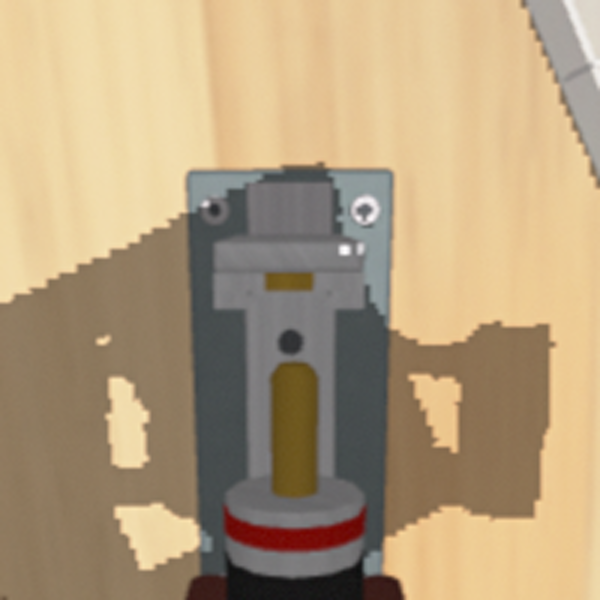

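The close view shows the pin tip at crop (294,362), the brass groove liner centred at (289,281), and the tall upright's top spanning columns 213–365 with its inner edge at row 308.

```bash
python3 - <<'E'
from h import *
from scipy.spatial.transform import Rotation as R
np.set_printoptions(precision=1,suppress=True)
o=env.get_obs(); f=lambda c,r:(220+c/3-.33,40+r/3-.33)
Rm=R.from_euler('xyz',o['eef_rot']).as_matrix()
T=lambda c,r,z:Rm.T@(onz('wrist',f(c,r),z,o)-o['ee_pos'])*1000
za=o['ee_pos'][2]-.062
for n,c,r,z in(('tip',294,362,za+.001),('barrel end',295,480,za+.012),('face',289,308,.086),('liner in',289,290,.086),('liner out',289,273,.086),('row240',289,240,.086),('L',213,295,.086),('R',365,295,.086),('hole',290,342,.014),('plate top L',188,171,.006),('plate top R',392,171,.006)): print(n,T(c,r,z))
E
```

```text
tip [56.6  1.2 61.1]
barrel end [39.9  1.4 50. ]
face [ 59.5   0.1 120.4]
liner in [ 63.5   0.1 120.4]
liner out [ 67.2   0.1 120.4]
row240 [ 74.3   0.1 120.4]
L [ 62.4 -17.1 120.3]
R [ 62.4  17.2 120.4]
hole [ 42.   -0.1 192.3]
plate top L [ 92.5 -30.9 200.3]
plate top R [ 92.5  30.8 200.5]
```

```bash
python3 -m jog '[{"travel":[-1,-1.1,25],"yaw":0,"gripper":1},{"travel":[-1,-1.1,45],"yaw":0,"gripper":1},{"travel":[-1,-1.1,58],"yaw":0,"gripper":1},{"travel":[-1,-1.1,65],"yaw":0,"gripper":1},{"travel":[-1,-1.1,65],"yaw":0,"gripper":1},{"travel":[-1,-1.1,65],"yaw":0,"gripper":1},{"travel":[-1,-1.1,65],"yaw":0,"gripper":1},{"travel":[-1,-1.1,65],"yaw":0,"gripper":1}]'
python3 - <<'E'
from h import *
o=env.get_obs();print(o['ee_pos'],o['wrist_force'],o['torque']);save('wrist','w4')
E
```

```text
time: 5.9
ee_pos: [0.534, 0.2294, 0.1406]
eef_rot: [3.14, -0.001, 1.503]
wrist_force: [0.6, -1.3, -2.0]
gripper_width: 0.0231
gripper_force: 30.0
[0.53401522 0.22944797 0.14055982] [ 0.55557637 -1.29875549 -1.95308232] [-0.09030371 -0.06477615  0.03356974]
```

```bash
python3 -m jog '[{"travel":[3,0,2],"yaw":0,"gripper":1},{"travel":[6,0,2],"yaw":0,"gripper":1},{"travel":[8,0,2],"yaw":0,"gripper":1},{"travel":[10,0,2],"yaw":0,"gripper":1},{"travel":[12,0,2],"yaw":0,"gripper":1},{"travel":[14,0,2],"yaw":0,"gripper":1},{"travel":[14,0,2],"yaw":0,"gripper":1},{"travel":[14,0,2],"yaw":0,"gripper":1}]'
```

```text
time: 6.75
ee_pos: [0.5344, 0.2428, 0.1377]
eef_rot: [-3.141, 0.001, 1.503]
wrist_force: [0.3, -5.8, -1.5]
gripper_width: 0.0232
gripper_force: 30.0
```

```bash
python3 -m jog '[{"travel":[2,0,0],"yaw":0,"gripper":1},{"travel":[4,0,0],"yaw":0,"gripper":1},{"travel":[6,0,0],"yaw":0,"gripper":1},{"travel":[7.3,0,0],"yaw":0,"gripper":1},{"travel":[7.3,0,0],"yaw":0,"gripper":1},{"travel":[7.3,0,0],"yaw":0,"gripper":1},{"travel":[7.3,0,0],"yaw":0,"gripper":1}]'
python3 - <<'E'
from h import *
o=env.get_obs();print(o['ee_pos'],o['wrist_force'],o['torque']);save('wrist','w5')
t=cv2.imread('pics/w5.png')[40:240,220:420]
cv2.imwrite('pics/c5.png',cv2.resize(t,None,fx=3,fy=3,interpolation=cv2.INTER_CUBIC))
E
```

```text
time: 7.45
ee_pos: [0.5347, 0.2493, 0.1375]
eef_rot: [-3.14, 0.002, 1.503]
wrist_force: [1.4, -9.8, -0.1]
gripper_width: 0.0235
gripper_force: 30.0
[0.53471979 0.24931123 0.13753439] [ 1.41968334 -9.84114257 -0.09165771] [-1.50708429 -0.23088369 -0.07713571]
```

View pics/c5.png

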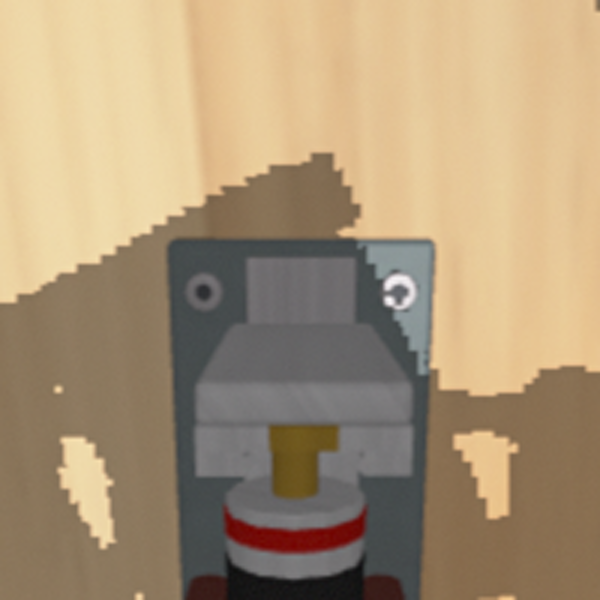

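The pin is in the groove, but at column 295 it sits about 1.5 mm left of the groove centre (column 304). The upright's inner face is at row 476, and the barrel end at row 480 shows no slip in the grip.

```bash
python3 -m jog '[{"travel":[0.6,1.2,0],"yaw":0,"gripper":1},{"travel":[1.3,1.8,0],"yaw":0,"gripper":1},{"travel":[1.3,1.8,0],"yaw":0,"gripper":1},{"travel":[1.3,1.8,0],"yaw":0,"gripper":1},{"travel":[1.3,1.8,0],"yaw":0,"gripper":1}]'
python3 - <<'E'
from h import *
from scipy.spatial.transform import Rotation as R
o=env.get_obs();print(o['ee_pos'],o['wrist_force']);save('wrist','w6')
im=cv2.imread('pics/w6.png')
t=cv2.resize(im[40:240,220:420],None,fx=3,fy=3,interpolation=cv2.INTER_CUBIC)
hsv=cv2.cvtColor(t,cv2.COLOR_BGR2HSV)
b=(hsv[...,0]>17)&(hsv[...,0]<32)&(hsv[...,1]>150)
for r in range(410,500,8):
    x=np.nonzero(b[r,200:420])[0]+200; print(r,len(x),x.min() if len(x) else '',x.max() if len(x) else '')
g=t[:,220:250].mean((1,2)); print('edges',np.argsort(-abs(np.diff(g)))[:10])
Rm=R.from_euler('xyz',o['eef_rot']).as_matrix()
for r in (470,476,482,486,490): print(r,(Rm.T@(onz('wrist',(317.9,40+r/3-.33),.086,o)-o['ee_pos'])*1000).round(1))
E
```

```text
time: 8.0
ee_pos: [0.5356, 0.2502, 0.1372]
eef_rot: [-3.138, 0.003, 1.503]
wrist_force: [-2.8, -8.9, 1.4]
gripper_width: 0.0234
gripper_force: 30.0
[0.53555012 0.25018647 0.13720794] [-2.83031209 -8.85733766  1.39390191]
410 0  
418 0  
426 0  
434 65 267 331
442 64 268 331
450 64 268 331
458 42 273 314
466 40 274 313
474 40 274 313
482 41 273 313
490 40 274 313
498 0  
edges [188 187 179 189 242 178 180 241 243 481]
470 [41.2  1.3 51.1]
476 [40.3  1.3 51.1]
482 [39.3  1.3 51.1]
486 [38.6  1.3 51.1]
490 [37.9  1.3 51.1]
```

```bash
python3 -m jog '[{"travel":[0.6,0,1],"yaw":0,"gripper":1},{"travel":[0.6,0,3],"yaw":0,"gripper":1},{"travel":[0.6,0,5],"yaw":0,"gripper":1},{"travel":[0.6,0,7],"yaw":0,"gripper":1},{"travel":[0.6,0,7],"yaw":0,"gripper":1},{"travel":[0.6,0,7],"yaw":0,"gripper":1}]'
```

```text
time: 8.65
ee_pos: [0.5363, 0.2508, 0.1305]
eef_rot: [-3.14, 0.003, 1.503]
wrist_force: [0.6, -9.8, 1.5]
gripper_width: 0.0235
gripper_force: 30.0
```

```bash
python3 -m jog '[{"travel":[0,0,3],"yaw":0,"gripper":1},{"travel":[0,0,6],"yaw":0,"gripper":1},{"travel":[0,0,9],"yaw":0,"gripper":1},{"travel":[0,0,11],"yaw":0,"gripper":1},{"travel":[0,0,13],"yaw":0,"gripper":1},{"travel":[0,0,13],"yaw":0,"gripper":1},{"travel":[0,0,13],"yaw":0,"gripper":1}]'
```

```text
time: 9.35
ee_pos: [0.5364, 0.2509, 0.1175]
eef_rot: [-3.14, 0.002, 1.503]
wrist_force: [-0.8, -10.1, 1.9]
gripper_width: 0.0229
gripper_force: 30.0
```

```bash
python3 - <<'E'
from h import *
for n in range(3):
    o=env.get_obs();print(o['ee_pos'],o['wrist_force']);f=env.grab_frame('top')
save('scene','s2')
t=cv2.imread('pics/s2.png')[270:360,230:330]
cv2.imwrite('pics/c6.png',cv2.resize(t,None,fx=6,fy=6,interpolation=cv2.INTER_CUBIC))
E
```

```text
[0.5363793  0.25091496 0.1174901 ] [ -0.78755551 -10.05030557   1.87108593]
[0.53640772 0.25091006 0.1175172 ] [ -0.60204701 -10.40834364   0.63510434]
[0.53639499 0.25092352 0.11751224] [ -0.67257473 -10.15996776   0.85574433]
```

```bash
python3 -m jog '[{"travel":[0,0,1.2],"yaw":0,"gripper":1},{"travel":[0,0,2.4],"yaw":0,"gripper":1},{"travel":[0,0,3.6],"yaw":0,"gripper":1},{"travel":[0,0,4.4],"yaw":0,"gripper":1},{"travel":[0,0,4.8],"yaw":0,"gripper":1},{"travel":[0,0,4.8],"yaw":0,"gripper":1},{"travel":[0,0,4.8],"yaw":0,"gripper":1}]'
```

```text
time: 10.25
ee_pos: [0.5366, 0.2515, 0.1133]
eef_rot: [-3.14, 0.001, 1.503]
wrist_force: [-1.9, -7.9, 5.5]
gripper_width: 0.0232
gripper_force: 30.0
```

```bash
python3 -m jog '[{"travel":[0,0,-0.5],"yaw":0,"gripper":1},{"travel":[-1.3,0,-0.5],"yaw":0,"gripper":1},{"travel":[-2.6,0,-0.5],"yaw":0,"gripper":1},{"travel":[-3.9,0,-0.5],"yaw":0,"gripper":1},{"travel":[-5,0,-0.5],"yaw":0,"gripper":1},{"travel":[-5,0,-0.5],"yaw":0,"gripper":1},{"travel":[-5,0,-0.5],"yaw":0,"gripper":1}]'
```

```text
time: 10.95
ee_pos: [0.5363, 0.2469, 0.1137]
eef_rot: [-3.141, 0.001, 1.503]
wrist_force: [-1.1, -5.8, 3.6]
gripper_width: 0.0235
gripper_force: 30.0
```

```bash
python3 -m jog '[{"travel":[-1,0,-0.2],"yaw":0,"gripper":1},{"travel":[-2,0,-0.2],"yaw":0,"gripper":1},{"travel":[-3,0,-0.2],"yaw":0,"gripper":1},{"travel":[-3.4,0,-0.2],"yaw":0,"gripper":1},{"travel":[-3.8,0,-0.2],"yaw":0,"gripper":1},{"travel":[-3.8,0,-0.2],"yaw":0,"gripper":1},{"travel":[-3.8,0,-0.2],"yaw":0,"gripper":1}]'
python3 - <<'E'
from h import *
from scipy.spatial.transform import Rotation as R
o=env.get_obs();print(o['ee_pos'],o['wrist_force']);save('wrist','w7')
t=cv2.imread('pics/w7.png')[100:300,220:420]
cv2.imwrite('pics/c7.png',cv2.resize(t,None,fx=3,fy=3,interpolation=cv2.INTER_CUBIC))
E
```

```text
time: 11.65
ee_pos: [0.5363, 0.244, 0.1138]
eef_rot: [-3.141, -0.001, 1.503]
wrist_force: [-3.9, 3.8, 1.5]
gripper_width: 0.0233
gripper_force: 30.0
[0.53626669 0.24404629 0.11375748] [-3.92104757  3.82239283  1.50939475]
```

View pics/c7.png

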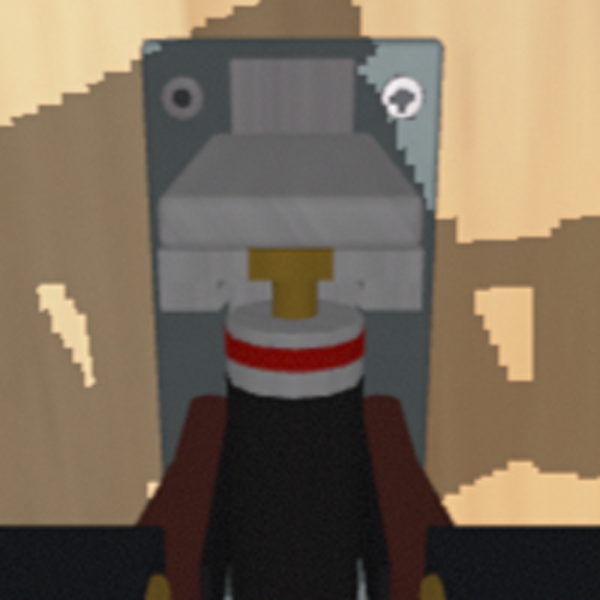

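The view shows the pin at column 295 against a groove centre of 290, with the upright's inner face at row 311. I'll relieve the side load and check the depth.

```bash
python3 -m jog '[{"travel":[0.2,-0.5,0.3],"yaw":0,"gripper":1},{"travel":[0.2,-0.8,0.5],"yaw":0,"gripper":1},{"travel":[0.2,-0.8,0.5],"yaw":0,"gripper":1},{"travel":[0.2,-0.8,0.5],"yaw":0,"gripper":1}]'
python3 - <<'E'
from h import *
from scipy.spatial.transform import Rotation as R
o=env.get_obs();print(o['ee_pos'],o['wrist_force'],o['torque'])
Rm=R.from_euler('xyz',o['eef_rot']).as_matrix()
for r,z in((311,.086),(248,.086),(333,.062)): print(r,(Rm.T@(onz('wrist',(317.9,100+r/3-.33),z,o)-o['ee_pos'])*1000).round(1))
E
```

```text
time: 12.1
ee_pos: [0.5362, 0.2441, 0.1137]
eef_rot: [3.14, -0.001, 1.503]
wrist_force: [-2.5, 2.2, 5.7]
gripper_width: 0.0236
gripper_force: 30.0
[0.53615772 0.24409572 0.11367159] [-2.4539353   2.24224108  5.71852088] [0.5767806  0.27798473 0.10069415]
311 [45.1  1.3 27.7]
248 [53.5  1.3 27.7]
333 [33.9  1.3 51.7]
```

```bash
python3 -m jog '[{"travel":[0.1,-0.5,-0.3],"yaw":0,"gripper":1},{"travel":[0.1,-0.5,-0.3],"yaw":0,"gripper":1},{"travel":[0.1,-0.5,-0.3],"yaw":0,"gripper":0.5},{"travel":[0.1,-0.5,-0.3],"yaw":0,"gripper":0.5},{"travel":[0.1,-0.5,-0.3],"yaw":0,"gripper":0.5},{"travel":[0.1,-0.5,-0.3],"yaw":0,"gripper":0.5},{"travel":[0.1,-0.5,-0.3],"yaw":0,"gripper":0.5}]'
```

```text
time: 12.8
ee_pos: [0.535, 0.2438, 0.1134]
eef_rot: [-3.141, 0.0, 1.503]
wrist_force: [0.4, -0.3, 0.7]
gripper_width: 0.044
gripper_force: 0.0
```

```bash
python3 -m jog '[{"travel":[0,0,-15],"yaw":0,"gripper":0.5},{"travel":[0,0,-45],"yaw":0,"gripper":0.5},{"travel":[0,0,-80],"yaw":0,"gripper":0.5},{"travel":[-30,0,-105],"yaw":0,"gripper":0.5},{"travel":[-60,0,-120],"yaw":0,"gripper":0.5},{"travel":[-80,0,-120],"yaw":0,"gripper":0.5},{"travel":[-80,0,-120],"yaw":0,"gripper":0.5},{"travel":[-80,0,-120],"yaw":0,"gripper":0.5}]'
python3 - <<'E'
from h import *
o=env.get_obs();print(o['ee_pos'],o['wrist_force']);save('wrist','w8');save('scene','s3')
a=cv2.resize(cv2.imread('pics/w8.png')[0:200,260:380],None,fx=3,fy=3,interpolation=cv2.INTER_CUBIC)
b=cv2.resize(cv2.imread('pics/s3.png')[270:370,230:330],(436,436),interpolation=cv2.INTER_CUBIC)
b=cv2.copyMakeBorder(b,0,164,0,0,cv2.BORDER_CONSTANT)
cv2.imwrite('pics/c8.png',np.hstack([a,b]))
E
```

```text
time: 13.6
ee_pos: [0.5298, 0.1641, 0.2344]
eef_rot: [3.141, -0.001, 1.502]
wrist_force: [0.1, -0.4, -0.1]
gripper_width: 0.0439
gripper_force: 0.0
[0.5298403  0.16407202 0.23437169] [ 0.11795494 -0.43146272 -0.09796049]
```

View pics/c8.png

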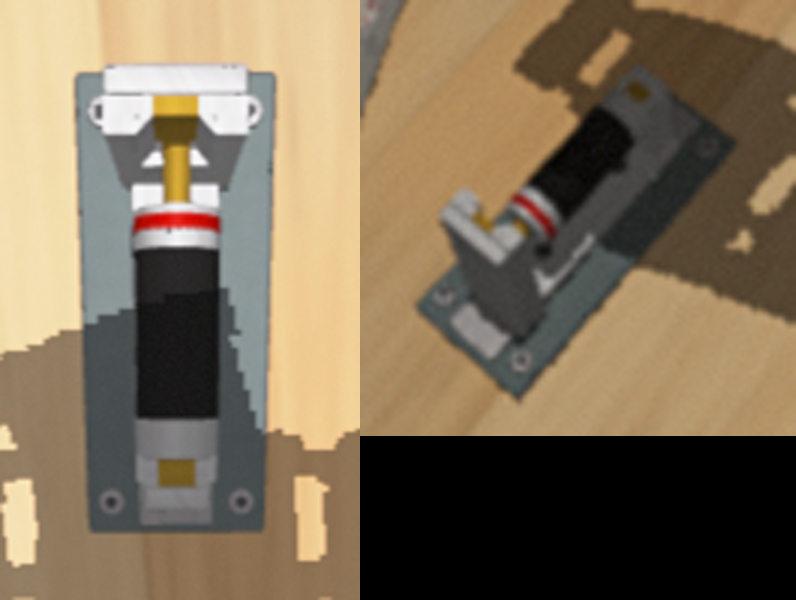

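The roller lies level in the yoke. Its stub-end barrel edge (row ~458) is flush with the low upright's inner edge, no stub is visible, and the pin runs into the foot of the groove.

```bash
python3 -c "
from workcell import env
print(env.close_job())"
```

```text
the job is handed in; nothing more can be done
None
```

I fitted the middle-sized roller into the yoke, with the pin in the groove-foot pocket and the stub in the low upright's pocket; it is released and at rest, and I handed the job in at about 14 s, with the highest force I read about 11 N against the 18 N limit.

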